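# Turn a lugged frame backing until it drops home

## Task

Move the yellow tape measure out of the tray's way and leave it standing upright on the bench, then pull the cabinet's tray out all the way to its stop. Push the white backing round in the black frame by its ribs, without lifting it, until the red rib meets the red-marked notch and all five ribs drop in flush with the frame; leave the tray out. Do not shove the tape measure with the tray, and leave the other things on the bench where they are.

Things in the scene. Friction and masses are not known exactly. Their poses are not given: they have to be found in the camera images.
- tape_mid (a point): Centre of the yellow tape measure, a loose 0.3 kg block 75 long (its x) by 42 thick (its y) by 65 high (its z), standing on the bench (centre 32.5 above it) in the tray's path; grip it across the 42 mm.
- cabinet: Low fixed white cabinet, 240 deep (its +x, away from the robot), 220 wide (y), 78 high, sheets on top to 90. Origin: on the bench, middle of its front plane. The tray slides out along its -x; its front panel (216 wide, 12 thick, top 62 above the bench) covers the front plane when shut. At its stop the panel's outer face is 192 and the handle bar's axis 242 in front of the front plane.
- tray (a joint): Travel of the tray in m: 0 shut (as it starts), 0.180 at its stop, fully out. It needs about 5 N to move and stays where it is left.
- tray_handle (a point): Middle of the tray's handle: a level steel bar, 12 in diameter, 100 long along the cabinet's y, 48 above the bench and 50 in front of the tray's front panel (clear gap behind the bar 44). A leg at each end joins it to the panel. Free from above. Moves with the tray; axes are those of the cabinet.
- frame_rim (a point): Centre of the round black frame (154 across), fixed face down in the tray, at the height of its flat rim, 45 above the bench, 147 behind the handle bar: under the cabinet until the tray is out. Axes: the cabinet's. Rim from radius 51 (bore) to 77. Five notches 20 wide at 0, 52, 134, 196, 288 degrees counter-clockwise from its +x. Nothing else in the tray stands above 62 over the bench.
- backing_top (a point): Centre of the backing, level with its ribs' tops: a loose white disc, 100 across, 7 thick, about 0.2 kg, with five radial ribs on top, 14 wide, 9 high, from radius 26 to 66, at 0 (red), 52, 134, 196, 288 degrees counter-clockwise from its own +x. It starts in the bore at a random turn, ribs resting on the rim: rib tops 9 above the rim, disc top 1 above it.
- backing: The same backing at the centre of its underside, 15 below its rib tops. Push a rib sideways, either way round, fingertips 2 to 4 above the rim (1 to 3 N); the bore keeps the disc centred. Once its x axis is along the frame's (within about 2.5 degrees) the ribs drop 9 into the notches, tops flush. If it tips with only some ribs in, push one still up a little further until the rest drop.
- stack_mid (a point): Centre of a stack of dark picture frames, 170 (x) by 120 (y) by 42 high, standing on the bench. Bystander.
- glue_mid (a point): Centre of a white glue bottle, 56 in diameter, 140 high, standing on the bench. Bystander.
- pointbox_mid (a point): Centre of a blue open box of glazing points, 100 (x) by 70 (y) by 40 high, on the bench. Bystander.
There are look-alikes about, which are no part of the job. Leave any pink or purple look-alike of the part that bears tape_mid alone.

How it is judged:
By the outcome, as a careful person would: the job done as asked, in the order asked, and still so for the second after the job is handed in, with the robot touching nothing.
It also fails if it takes over 72 s, if anything falls off the work surface, if the arm or the gripper's body presses on something with over 40 N, if the wrist force passes 120 N, or if a joint passes its speed limit or range.

## Robot

A 6-joint arm with a two-finger parallel gripper is mounted at the origin on the work surface. World frame = base frame: x ahead of the robot, y to its left, z up, the work surface at z = 0. Lengths are in mm, angles in rad, forces in N, time in s.
With the tool pointing down it reaches from about 300 to 875 mm from the base axis. Payload 6.4 kg.
Tool frame: the origin (TCP) lies at the very end of the fingers, on their centre line; the grasp point (between the pads) lies 19 mm behind it (tcp_to_grasp is the distance from the TCP to the grasp point, in mm); z points along the fingers, y is the line along which they close (so a half turn about z gives the same grasp; the last joint's range is limited). The gripper opens to 88 mm and grips with 3 to 60 N. Pads are 18 mm wide; open, the fingers measure 123 mm over their backs; the gripper's body (75 mm by 187 mm) begins 45 mm behind the grasp point.
Start: joints at [-1.47, 0.181, 1.607, -0, 1.354, -0.206], TCP at [173.672, -548.16, 238.714] pointing down, gripper open.
Joint ranges: [-2.99, 2.99], [-0.89, 2.07], [0.3, 2.58], [-1.14, 4.28], [0, 2.63], [-3.12, 3.12]. Speed limits (rad/s): [2.57, 2.57, 3.01, 3.14, 3.14, 3.14].

## Interface

Orientations are given as a rotation vector (axis times angle).
In Python, from plant import read_state, snapshot, camera_model, close_job, boxes_of, mark_of, tcp_to_grasp gives the robot as it stands.
- The arm moves only by the shell command python3 -m inch 'ROWS' [OPENING]. ROWS is JSON, a list of rows, each an object with "offset": the shift along the tool's x, y, z in mm, a list of three; "dr": the turn, a rotation vector about the tool's x, y, z in degrees, a list of three. In form: [{"offset": [x, y, z], "dr": [wx, wy, wz]}, ...]. A call has 1 to 10 rows; each row is the pose to reach, as a shift and turn from the pose commanded when the call began, along the tool's axes at that moment; what a row does not reach only later rows make up. A row lasts 1/10 s, in which the tool goes at most 50 mm and 8.59 degrees, less where a joint would pass 70% of its speed; a pose out of reach is approached as far as the arm can. A call with a gripper value outside its range is refused whole. OPENING is the opening, from -1 (shut) to 1 (fully open), set as the call begins (- or left out, the last holds). The fingers move at their own pace and stop on an object; the grip force is fixed at half the most. Time passes only in rows, so rows that repeat a pose let the fingers close. It gives the time, the measured TCP pose, the force, the opening and the grip force at its end, in the units of the state.
- read_state(): the state, without advancing time (a new reading comes with each control period).
- snapshot(name): name is "scene" or "top"; returns the picture (384x512x3 uint8, blue, green, red); there is no depth.
- camera_model(name): a dict with "fx", "fy", "cx", "cy" (pixels), "camera_from_world" (4x4, takes a point from world to camera coordinates). Camera axes: x right, y down, z forward; pixel columns grow to the right and rows downward; lengths in mm; the calibration is good to about 2 mm. A picture is of the moment at which its call begins. camera_model takes no time and is no camera call.
- close_job(): hands the job in; it is judged then, once.
Trained networks look in the newest picture that a camera, given by its name, has taken for a name from the list of things; names that differ only in an ending like _2 or _b are one class to them, and where a whole thing is asked for, a point or a joint stands for the part that bears it (a point fixed in the world has none). Each returns a list of dicts, best first, with "conf" (0 to 1); they miss things now and then, are a little off and sometimes report something else, mostly with a low value. They report only what shows in the picture. A call takes as long as a camera call. They do not tell look-alikes from the thing itself.
- boxes_of(label, camera): "at" ([column, row] in pixels, amid what is visible of it).
- mark_of(label, camera): "at" ([column, row] in pixels: a listed point, or the origin of a listed thing).
The state is a dict: "time": time; "q": joint angles; "dq": joint speeds; "effort": joint torques, N m; "tcp_pos": TCP position; "tool_rot": TCP orientation; "contact_force": force on the tool from outside, world axes, zero at the start; "torque": the same for the moment, N m; "finger_gap": opening from 0.0 (shut) to 1.0 (fully open); "grip_force": force on a finger pad.
Only numpy, scipy, OpenCV 4.12 (cv2) and the standard library are available. Lean on these libraries where they do the work, as an engineer would, in place of code of your own. Each camera call takes 0.05 s, during which the arm holds its last target. There are 200 camera calls.

## Working session

There is one attempt and no reset: what is moved stays moved. The work goes in short steps, Python scripts to look and compute and a shell command to move; the robot and the scene stay as the last step left them, time stands still between calls to the robot, and variables do not carry over. Pictures are saved under pics/ and viewed, at most 10 in all, crops included, and the job is handed in when it is done.

```bash
mkdir -p pics; cat > h.py <<'E'
import numpy as np, cv2
from scipy.spatial.transform import Rotation as R
from plant import *
def ray(cam,px):
    m=camera_model(cam);T=np.array(m["camera_from_world"]);d=np.array([(px[0]-m["cx"])/m["fx"],(px[1]-m["cy"])/m["fy"],1])
    Rm=T[:3,:3];return -Rm.T@T[:3,3],Rm.T@d
def at_z(cam,px,z):
    o,d=ray(cam,px);return o+d*(z-o[2])/d[2]
def proj(cam,p):
    m=camera_model(cam);c=(np.array(m["camera_from_world"])@np.append(p,1))[:3]
    return np.array([m["fx"]*c[0]/c[2]+m["cx"],m["fy"]*c[1]/c[2]+m["cy"]])
E
python3 - <<'E'
from h import *
a=snapshot("scene");b=snapshot("top")
cv2.imwrite("pics/s0.png",a);cv2.imwrite("pics/t0.png",b)
H={"tape_mid":32.5,"cabinet":0,"tray_handle":48,"stack_mid":21,"glue_mid":70,"pointbox_mid":20}
for n,z in H.items():
  for c in("top","scene"):
    print(n,c,[(np.round(r["at"]).tolist(),round(r["conf"],2),at_z(c,r["at"],z).round()[:2].tolist()) for r in mark_of(n,c)[:4]])
s=read_state();print(s["tcp_pos"],s["tool_rot"],s["finger_gap"],s["time"],R.from_rotvec(s["tool_rot"]).as_matrix().round(3).tolist())
E
```

```text
tape_mid top [([367.0, 289.0], 0.79, [377.0, -210.0]), ([306.0, 224.0], 0.71, [519.0, -77.0]), ([309.0, 303.0], 0.65, [347.0, -84.0])]
tape_mid scene [([206.0, 135.0], 0.97, [387.0, -201.0]), ([220.0, 178.0], 0.82, [521.0, -81.0]), ([248.0, 138.0], 0.77, [346.0, -77.0])]
cabinet top [([296.0, 150.0], 0.62, [697.0, -59.0])]
cabinet scene [([200.0, 236.0], 0.63, [694.0, -52.0])]
tray_handle top [([303.0, 169.0], 0.68, [641.0, -70.0])]
tray_handle scene [([204.0, 204.0], 0.53, [631.0, -71.0])]
stack_mid top [([397.0, 148.0], 0.59, [700.0, -294.0])]
stack_mid scene []
glue_mid top [([200.0, 175.0], 0.74, [621.0, 158.0])]
glue_mid scene [([286.0, 234.0], 0.76, [639.0, 158.0])]
pointbox_mid top [([425.0, 232.0], 0.76, [503.0, -350.0])]
pointbox_mid scene [([145.0, 146.0], 0.8, [496.0, -348.0]), ([222.0, 179.0], 0.31, [513.0, -80.0])]
[ 173.67530059 -548.17030987  238.72561547] [ 3.10467406e+00  4.80047306e-01 -2.11010468e-05] 0.9967605863942504 0.7 [[0.953, 0.302, -0.0], [0.302, -0.953, -0.0], [-0.0, 0.0, -1.0]]
```

View pics/t0.png

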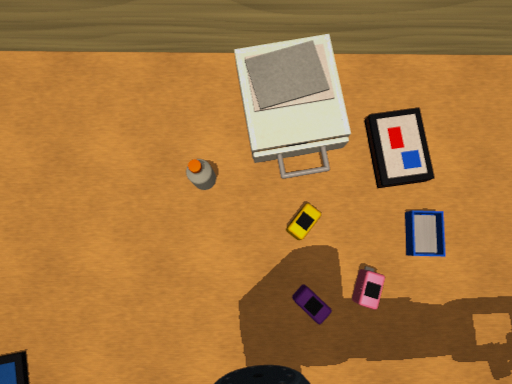

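View pics/s0.png

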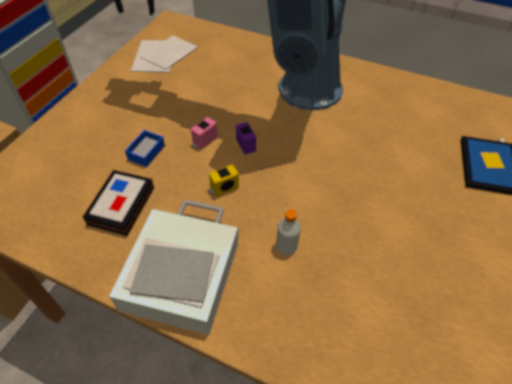

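The top view shows the yellow tape at (304,221), the pink one at (370,289) and the purple one at (312,304). The cabinet is turned slightly, with its handle bar at about (303,172). Next I fit the poses to the silhouettes.

```bash
cat >> h.py <<'E'
from scipy.optimize import minimize
def hullmask(cam,P):
    q=np.array([proj(cam,p) for p in P]);m=np.zeros((384*4,512*4),np.uint8)
    cv2.fillConvexPoly(m,cv2.convexHull(np.round(q*4+1.5).astype(np.int32)),1);return m
def box(x,y,a,x0,x1,y0,y1,z0,z1):
    c,s=np.cos(a),np.sin(a);return [np.array([x+c*u-s*v,y+s*u+c*v,z]) for u in(x0,x1) for v in(y0,y1) for z in(z0,z1)]
def up(m): return (cv2.resize(m.astype(np.float32),None,fx=4,fy=4,interpolation=cv2.INTER_LINEAR)>.5).astype(np.uint8)
def largest(m,near=None):
    n,l,st,c=cv2.connectedComponentsWithStats(m.astype(np.uint8));
    return (l==1+np.argmax(st[1:,4])).astype(np.uint8)
def fit(masks,pts,p0,steps):
    def cost(p):
        e=0
        for cam,m in masks.items():
            h=hullmask(cam,pts(p));e+=1-(h&m).sum()/max(1,(h|m).sum())
        return e
    p0=np.array(p0,float);S=np.vstack([p0]+[p0+np.eye(len(p0))[i]*steps[i] for i in range(len(p0))])
    r=minimize(cost,p0,method="Nelder-Mead",options=dict(initial_simplex=S,xatol=1e-3,fatol=1e-5));return r.x,r.fun
def hullof(m):
    c=np.vstack(cv2.findContours(m,0,1)[0]);o=np.zeros_like(m);cv2.fillConvexPoly(o,cv2.convexHull(c),1);return o
def yellow(im):
    h=cv2.cvtColor(im,cv2.COLOR_BGR2HSV);return largest((h[...,0]>24)&(h[...,0]<36)&(h[...,1]>150)&(h[...,2]>90))
def fit_tape(ims,p0):
    M={k:hullof(up(yellow(v))) for k,v in ims.items()}
    return min((fit(M,lambda p:box(p[0],p[1],p[2],-37.5,37.5,-21,21,0,65),[p0[0],p0[1],a],[8,8,.2]) for a in np.arange(-1.4,1.6,.5)),key=lambda r:r[1])
E
python3 - <<'E'
from h import *
ims={"scene":cv2.imread("pics/s0.png"),"top":cv2.imread("pics/t0.png")}
for k in ims:
  print(k,fit_tape({k:ims[k]},(520,-78)), yellow(ims[k]).sum())
print(fit_tape(ims,(520,-78)))
M={}
for k,v in ims.items():
    h=cv2.cvtColor(v,cv2.COLOR_BGR2HSV);m=((h[...,1]<45)&(h[...,2]>125)).astype(np.uint8)
    m=cv2.morphologyEx(m,cv2.MORPH_OPEN,np.ones((5,5)))
    if k=="scene": m[:,245:]=0;m[:200]=0
    else: m[:30]=0
    M[k]=hullof(up(largest(m))); print(k,M[k].sum()/16)
    o=v.copy();c=cv2.findContours(cv2.resize(M[k],(512,384),interpolation=0),0,1)[0];cv2.drawContours(o,c,-1,(0,0,255),1);cv2.imwrite(f"pics/c_{k}.png",o)
f=lambda p:box(p[0],p[1],p[2],-12,0,-108,108,5,62)+box(p[0],p[1],p[2],0,240,-110,110,0,78)
g=lambda p:box(p[0],p[1],p[2],0,240,-110,110,40,78)
for kk in (["top"],["scene"],["top","scene"]):
  print(kk,min((fit({k:M[k] for k in kk},f,[697,-57,a],[8,8,.1]) for a in(-.1,.1,.2)),key=lambda r:r[1]))
E
python3 -c "
import cv2,numpy as np
a=cv2.imread('pics/c_top.png')[20:240,180:450];b=cv2.imread('pics/c_scene.png')[150:340,80:350]
cv2.imwrite('pics/cc.png',np.hstack([cv2.resize(a,(400,326)),cv2.resize(b,(400,326))]))"
```

```text
Traceback (most recent call last):
  File "h.py", line 36, in fit_tape
    return min((fit(M,lambda p:box(p[0],p[1],p[2],-37.5,37.5,-21,21,0,65),[p0[0],p0[1],a],[8,8,.2]) for a in np.arange(-1.4,1.6,.5)),key=lambda r:r[1])
  File "h.py", line 36, in <genexpr>
    return min((fit(M,lambda p:box(p[0],p[1],p[2],-37.5,37.5,-21,21,0,65),[p0[0],p0[1],a],[8,8,.2]) for a in np.arange(-1.4,1.6,.5)),key=lambda r:r[1])
                ~~~^^^^^^^^^^^^^^^^^^^^^^^^^^^^^^^^^^^^^^^^^^^^^^^^^^^^^^^^^^^^^^^^^^^^^^^^^^^^^^^^
  File "h.py", line 29, in fit
    r=minimize(cost,p0,method="Nelder-Mead",options=dict(initial_simplex=S,xatol=1e-3,fatol=1e-5));return r.x,r.fun
  File "h.py", line 26, in cost
    h=hullmask(cam,pts(p));e+=1-(h&m).sum()/max(1,(h|m).sum())
  File "h.py", line 14, in hullmask
    q=np.array([proj(cam,p) for p in P]);m=np.zeros((384*4,512*4),np.uint8)
                ~~~~^^^^^^^
  File "h.py", line 10, in proj
    m=camera_model(cam);c=(np.array(m["camera_from_world"])@np.append(p,1))[:3]
ValueError: time passes only in moves, steps and waits
[ WARN:0@0.007] global loadsave.cpp:275 findDecoder imread_('pics/c_top.png'): can't open/read file: check file path/integrity
Traceback (most recent call last):
TypeError: 'NoneType' object is not subscriptable
```

The camera model should be read once per script and cached, not on every projection.

```bash
sed -i 's/^from plant import \*/from plant import *\nimport functools\ncamera_model=functools.cache(camera_model)/' h.py
cat > cab.py <<'E'
from h import *
ims={"scene":cv2.imread("pics/s0.png"),"top":cv2.imread("pics/t0.png")}
for k in ims:
  print(k,fit_tape({k:ims[k]},(520,-78)), yellow(ims[k]).sum())
print(fit_tape(ims,(520,-78)))
M={}
for k,v in ims.items():
    h=cv2.cvtColor(v,cv2.COLOR_BGR2HSV);m=((h[...,1]<45)&(h[...,2]>125)).astype(np.uint8)
    m=cv2.morphologyEx(m,cv2.MORPH_OPEN,np.ones((5,5)))
    if k=="scene": m[:,245:]=0;m[:200]=0
    else: m[:30]=0
    M[k]=hullof(up(largest(m))); print(k,M[k].sum()/16)
    o=v.copy();c=cv2.findContours(cv2.resize(M[k],(512,384),interpolation=0),0,1)[0];cv2.drawContours(o,c,-1,(0,0,255),1);cv2.imwrite(f"pics/c_{k}.png",o)
f=lambda p:box(p[0],p[1],p[2],-12,0,-108,108,5,62)+box(p[0],p[1],p[2],0,240,-110,110,0,78)
for kk in (["top"],["scene"],["top","scene"]):
  print(kk,min((fit({k:M[k] for k in kk},f,[697,-57,a],[8,8,.1]) for a in(-.1,.1,.2)),key=lambda r:r[1]))
E
time python3 cab.py
python3 -c "
import cv2,numpy as np
a=cv2.imread('pics/c_top.png')[20:240,180:450];b=cv2.imread('pics/c_scene.png')[150:340,80:350]
cv2.imwrite('pics/cc.png',np.hstack([cv2.resize(a,(400,326)),cv2.resize(b,(400,326))]))"
```

```text
scene (array([499.67192627, -99.73158646,   0.52226519]), np.float64(0.9802525832376578)) 10
top (array([496.78500396, -40.9532625 ,  -1.03664612]), np.float64(0.7948272869293526)) 135
(array([511.25925926, -63.03703704,  -0.8962963 ]), np.float64(1.7840056618910212))
scene 9379.5
top 10189.625
['top'] (array([ 7.03482819e+02, -6.20321100e+01,  1.80509407e-01]), np.float64(0.10875733240032581))
['scene'] (array([ 6.75466986e+02, -7.78776400e+01,  1.89148124e-01]), np.float64(0.11693741253166579))
['top', 'scene'] (array([ 6.96378570e+02, -6.39080874e+01,  1.82217450e-01]), np.float64(0.2586709955438169))
real	0m16.141s
user	0m15.177s
sys	0m0.200s
```

View pics/cc.png

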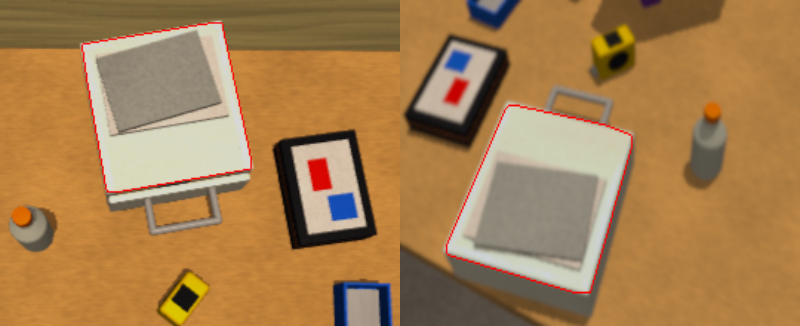

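The mask outlines only the cabinet's top face, so I refit with that face. The yellow threshold needs widening and restricting to around the tape.

```bash
python3 - <<'E'
from h import *
ims={"scene":cv2.imread("pics/s0.png"),"top":cv2.imread("pics/t0.png")}
for k,(x,y) in dict(scene=(224,180),top=(304,221)).items():
    h=cv2.cvtColor(ims[k],cv2.COLOR_BGR2HSV)
    print(k);
    for r in range(y-18,y+19,3): print(' '.join("%2d/%3d/%3d"%tuple(h[r,c]) for c in range(x-18,x+19,4)))
E
sed -i 's/^for k in ims:/for k in []:/; s/^print(fit_tape.*//; s/^f=lambda.*/f=lambda p:box(p[0],p[1],p[2],0,240,-110,110,78,78)/' cab.py; python3 cab.py
```

```text
scene
17/162/183 16/160/131 16/161/111 17/161/109 16/161/111 17/162/110 17/161/111 16/160/110 16/157/107 16/157/107
17/161/181 17/162/126 16/161/111 16/160/113 16/163/111 19/188/126 23/255/174 19/187/127 16/161/109 16/158/108
16/161/176 16/160/178 16/161/130 18/173/112 20/189/ 96 23/241/108 24/255/207 23/255/182 16/161/108 16/160/107
17/161/179 18/175/184 23/239/192 21/195/ 72 10/ 28/ 27 16/ 78/ 36 24/255/189 24/255/206 19/193/123 16/164/106
16/161/176 23/255/184 24/255/208 24/255/145 15/ 38/ 27 19/121/ 40 24/255/141 24/255/186 21/217/134 17/163/141
17/161/179 23/255/140 24/255/206 25/255/200 23/255/107 23/255/163 23/255/144 23/255/100 19/185/131 17/160/178
16/161/181 21/215/115 24/255/189 24/255/190 23/255/147 23/255/ 87 21/220/ 44 23/255/ 79 19/192/125 16/160/174
16/160/180 20/197/119 23/255/117 23/255/104 23/255/ 67 60/ 23/ 11 105/ 64/  8 23/251/ 62 20/194/125 16/161/176
17/161/177 19/182/126 23/255/ 92 23/255/ 91 19/156/ 18  0/ 64/  8 23/ 78/ 13 23/255/ 82 19/190/126 16/162/175
16/159/170 17/ 74/ 97 23/255/ 91 23/255/ 90 21/211/ 29 20/159/ 24 22/251/ 72 20/205/ 97 16/163/161 16/1
[... 1417 characters left out ...]
00 16/178/198 16/178/201
16/177/189 21/255/ 96 23/255/212 27/255/218 27/255/219 22/255/201 16/178/193 16/178/202 16/177/199 16/176/199
16/178/195 16/177/190 21/255/ 95 23/255/214 26/255/217 16/177/197 16/178/196 16/175/192 16/178/201 16/175/202
16/178/190 16/177/195 16/178/190 22/255/ 94 19/208/189 16/176/198 16/176/201 16/176/200 16/178/205 16/176/204
scene 9379.5
top 10189.625
['top'] (array([ 6.95564714e+02, -6.27170952e+01,  1.82817797e-01]), np.float64(0.009610908289025555))
['scene'] (array([ 6.99172876e+02, -6.03796276e+01,  1.88348401e-01]), np.float64(0.022340871160993925))
['top', 'scene'] (array([ 6.96012793e+02, -6.15641393e+01,  1.82328209e-01]), np.float64(0.04689510846706402))
```

```bash
sed -i "s/return largest((h\[...,0\]>24).*/return largest((h[...,0]>18)\&(h[...,0]<31)\&(h[...,1]>208)\&(h[...,2]>55))/" h.py
python3 - <<'E'
from h import *
ims={"scene":cv2.imread("pics/s0.png"),"top":cv2.imread("pics/t0.png")}
for k in ims: print(k,fit_tape({k:ims[k]},(520,-78)))
x,f=fit_tape(ims,(520,-78));print(x,f)
c=np.array([696.5,-62]);a=.184;ux=np.array([np.cos(a),np.sin(a)]);uy=np.array([-ux[1],ux[0]])
for n,d in dict(bar0=-62,bar1=-242,frame=-95).items(): print(n,(c+d*ux).round(1))
for n in("tape_mid",):pass
d=x[:2]-c;print("tape in cab",d@ux,d@uy)
E
```

```text
scene (array([520. , -78. ,  -1.4]), np.float64(1.0))
top (array([523.07410058, -70.55859004,  -0.65760544]), np.float64(0.04088613780746053))
[523.07410058 -70.55859004  -0.65760544] 1.0408861378074605
bar0 [635.5 -73.3]
bar1 [ 458.6 -106.3]
frame [603.1 -79.4]
tape in cab -172.06432882403072 23.31649197421142
```

```bash
python3 - <<'E'
from h import *
ims={"scene":cv2.imread("pics/s0.png"),"top":cv2.imread("pics/t0.png")}
ims["scene"][:150]=0;ims["scene"][:,:180]=0;ims["scene"][:,270:]=0
print(fit_tape({"scene":ims["scene"]},(520,-78)));x,f=fit_tape(ims,(520,-78));print(x,f)
s=read_state();Rt=R.from_rotvec(s["tool_rot"]).as_matrix();print(s["time"],s["tcp_pos"])
print(Rt.T@(np.array([x[0],x[1],150])-s["tcp_pos"]))
E
```

```text
(array([522.46160813, -69.16473606,   2.43470879]), np.float64(0.10851790108756054))
[523.1745556  -70.53297302  -0.65964145] 0.15292851939993302
0.7 [ 173.67530059 -548.17030987  238.72561547]
[ 477.43613736 -349.77815055   88.7094684 ]
```

```bash
cat >> h.py <<'E'
def to(x,y,z,yaw_y=None):
    "offset (tool axes) and turn about tool z, deg, to reach a TCP; yaw_y = world angle of tool y (rad)"
    s=read_state();Rt=R.from_rotvec(s["tool_rot"]).as_matrix();o=Rt.T@(np.array([x,y,z])-s["tcp_pos"])
    t=0 if yaw_y is None else -np.degrees((yaw_y-np.arctan2(Rt[1,1],Rt[0,1])+np.pi/2)%np.pi-np.pi/2)
    print("t",round(s["time"],2),"tcp",np.round(s["tcp_pos"],1),"off",o.round(1),"turn",round(t,1),"q",np.round(s["q"],2),"F",np.round(s["contact_force"],1),"gap",round(s["finger_gap"],2))
CAB=np.array([696.5,-62]);CA=.184
def cab(u,v):
    return CAB+u*np.array([np.cos(CA),np.sin(CA)])+v*np.array([-np.sin(CA),np.cos(CA)])
E
python3 -m inch '[{"offset":[240,-175,20],"dr":[0,0,28]},{"offset":[240,-175,20],"dr":[0,0,28]},{"offset":[240,-175,20],"dr":[0,0,28]},{"offset":[240,-175,20],"dr":[0,0,28]},{"offset":[477,-350,60],"dr":[0,0,56]},{"offset":[477,-350,60],"dr":[0,0,56]},{"offset":[477,-350,60],"dr":[0,0,56]},{"offset":[477,-350,60],"dr":[0,0,56]},{"offset":[477,-350,60],"dr":[0,0,56]},{"offset":[477,-350,60],"dr":[0,0,56]}]' 1
python3 -c "
from h import *
to(523,-70.5,28,-.665+np.pi/2)"
```

```text
time: 1.7
tcp_pos: [457.0, -160.9, 192.4]
tool_rot: [2.966, -1.034, 0.002]
contact_force: [0.5, -1.0, 1.0]
finger_gap: 1.001
grip_force: 0.0
t 1.7 tcp [ 457.  -160.9  192.4] off [  -4.7 -111.9  164.4] turn -0.3 q [-0.58  0.02  1.88 -0.    1.24  1.66] F [ 0.5 -1.   1. ] gap 1.0
```

```bash
python3 -m inch '[{"offset":[-5,-112,80],"dr":[0,0,0]},{"offset":[-5,-112,80],"dr":[0,0,0]},{"offset":[-5,-112,80],"dr":[0,0,0]},{"offset":[-5,-112,80],"dr":[0,0,0]},{"offset":[-5,-112,80],"dr":[0,0,0]},{"offset":[-5,-112,80],"dr":[0,0,0]}]'
python3 -c "
from h import *
i={k:snapshot(k) for k in('top','scene')}
a=cv2.resize(i['top'][150:290,220:400],(400,311));b=cv2.resize(i['scene'][110:250,140:320],(400,311));cv2.imwrite('pics/g1.png',np.hstack([a,b]))
to(523,-70.5,18,-.665+np.pi/2)"
```

```text
time: 2.3
tcp_pos: [522.0, -72.7, 113.2]
tool_rot: [2.966, -1.034, 0.002]
contact_force: [0.2, 0.3, 0.6]
finger_gap: 1.003
grip_force: 0.0
t 2.4 tcp [522.1 -73.1 113.5] off [-1.1 -2.6 95.5] turn -0.4 q [-0.36  0.23  1.83 -0.    1.08  1.88] F [ 0.4 -0.2  0.3] gap 1.0
```

View pics/g1.png

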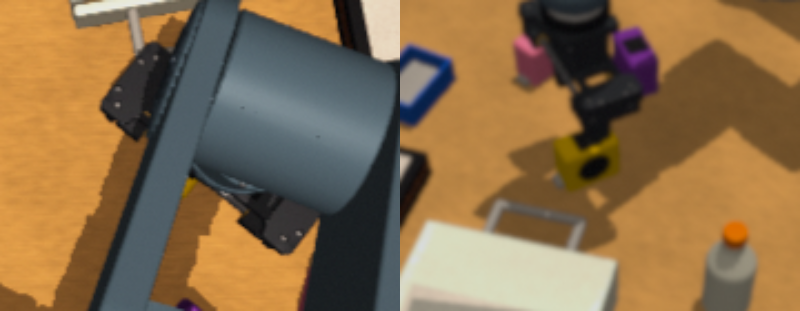

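The fingers straddle the yellow tape across its thickness, so I descend and grip.

```bash
python3 -m inch '[{"offset":[-1,-3,40],"dr":[0,0,0]},{"offset":[-1,-3,70],"dr":[0,0,0]},{"offset":[-1,-3,95],"dr":[0,0,0]},{"offset":[-1,-3,95],"dr":[0,0,0]},{"offset":[-1,-3,95],"dr":[0,0,0]},{"offset":[-1,-3,95],"dr":[0,0,0]}]'
python3 -m inch '[{"offset":[0,0,0],"dr":[0,0,0]},{"offset":[0,0,0],"dr":[0,0,0]},{"offset":[0,0,0],"dr":[0,0,0]},{"offset":[0,0,0],"dr":[0,0,0]},{"offset":[0,0,0],"dr":[0,0,0]},{"offset":[0,0,0],"dr":[0,0,0]},{"offset":[0,0,0],"dr":[0,0,0]},{"offset":[0,0,0],"dr":[0,0,0]}]' -0.6
```

```text
time: 3.0
tcp_pos: [524.2, -69.8, 19.2]
tool_rot: [2.966, -1.035, 0.005]
contact_force: [-0.4, 0.1, -0.4]
finger_gap: 0.997
grip_force: 0.0
time: 3.8
tcp_pos: [522.7, -68.7, 17.2]
tool_rot: [-2.966, 1.034, 0.0]
contact_force: [-0.5, 0.9, 0.3]
finger_gap: 0.472
grip_force: 29.9
```

```bash
python3 -m inch '[{"offset":[0,0,-30],"dr":[0,0,0]},{"offset":[0,0,-60],"dr":[0,0,0]},{"offset":[0,0,-60],"dr":[0,0,0]},{"offset":[0,0,-60],"dr":[0,0,0]}]'
python3 -c "
from h import *
to(470,135,77,CA-np.pi/2)"
```

```text
time: 4.2
tcp_pos: [522.7, -68.8, 76.9]
tool_rot: [2.967, -1.034, 0.001]
contact_force: [-0.3, 0.1, -3.2]
finger_gap: 0.48
grip_force: 29.9
t 4.2 tcp [522.7 -68.8  76.9] off [-167.9 -126.9   -0.2] turn -49.0 q [-0.36  0.28  1.85 -0.    1.01  1.89] F [-0.3  0.1 -3.2] gap 0.48
```

```bash
python3 -m inch '[{"offset":[-50,-38,0],"dr":[0,0,-7]},{"offset":[-80,-60,0],"dr":[0,0,-14]},{"offset":[-110,-83,0],"dr":[0,0,-21]},{"offset":[-140,-106,0],"dr":[0,0,-28]},{"offset":[-168,-127,0],"dr":[0,0,-35]},{"offset":[-168,-127,0],"dr":[0,0,-42]},{"offset":[-168,-127,0],"dr":[0,0,-49]},{"offset":[-168,-127,0],"dr":[0,0,-49]},{"offset":[-168,-127,0],"dr":[0,0,-49]}]'
python3 -m inch '[{"offset":[0,0,30],"dr":[0,0,0]},{"offset":[0,0,45],"dr":[0,0,0]},{"offset":[0,0,55],"dr":[0,0,0]},{"offset":[0,0,59],"dr":[0,0,0]},{"offset":[0,0,59],"dr":[0,0,0]},{"offset":[0,0,59],"dr":[0,0,0]}]'
```

```text
time: 5.1
tcp_pos: [468.9, 135.0, 75.7]
tool_rot: [-3.129, -0.284, 0.004]
contact_force: [-0.4, 0.4, -3.4]
finger_gap: 0.475
grip_force: 29.9
time: 5.7
tcp_pos: [470.7, 135.0, 18.6]
tool_rot: [3.128, 0.288, 0.002]
contact_force: [-0.2, -0.0, -3.0]
finger_gap: 0.474
grip_force: 30.0
```

```bash
python3 -m inch '[{"offset":[0,0,1],"dr":[0,0,0]},{"offset":[0,0,1.5],"dr":[0,0,0]},{"offset":[0,0,1.5],"dr":[0,0,0]},{"offset":[0,0,1.5],"dr":[0,0,0]}]'
python3 -m inch '[{"offset":[0,0,0],"dr":[0,0,0]},{"offset":[0,0,0],"dr":[0,0,0]},{"offset":[0,0,0],"dr":[0,0,0]},{"offset":[0,0,0],"dr":[0,0,0]},{"offset":[0,0,0],"dr":[0,0,0]},{"offset":[0,0,0],"dr":[0,0,0]},{"offset":[0,0,0],"dr":[0,0,0]},{"offset":[0,0,0],"dr":[0,0,0]}]' 0.9
python3 -m inch '[{"offset":[0,0,-30],"dr":[0,0,0]},{"offset":[0,0,-70],"dr":[0,0,0]},{"offset":[0,0,-115],"dr":[0,0,0]},{"offset":[0,0,-120],"dr":[0,0,0]},{"offset":[0,0,-120],"dr":[0,0,0]},{"offset":[0,0,-120],"dr":[0,0,0]}]'
python3 -c "
from h import *
p=cab(-62,0);print(p)
p=cab(-34,0)
to(*p,125,CA-np.pi/2)"
```

```text
time: 6.1
tcp_pos: [470.5, 135.1, 17.1]
tool_rot: [3.128, 0.29, 0.001]
contact_force: [-0.6, 0.0, 1.3]
finger_gap: 0.474
grip_force: 30.0
time: 6.9
tcp_pos: [470.0, 135.1, 16.7]
tool_rot: [-3.128, -0.29, 0.0]
contact_force: [-0.3, -0.5, 0.2]
finger_gap: 0.945
grip_force: 0.0
time: 7.5
tcp_pos: [469.2, 135.1, 135.6]
tool_rot: [-3.128, -0.29, 0.003]
contact_force: [0.2, 0.1, -0.0]
finger_gap: 0.951
grip_force: 0.0
[635.54657825 -73.34373734]
t 7.5 tcp [469.2 135.1 135.6] off [153.3 235.4  10.3] turn 0.0 q [0.04 0.11 1.91 0.   1.12 1.42] F [ 0.2  0.1 -0. ] gap 0.95
```

```bash
python3 -m inch '[{"offset":[25,38,0],"dr":[0,0,0]},{"offset":[51,78,0],"dr":[0,0,0]},{"offset":[77,118,0],"dr":[0,0,0]},{"offset":[102,157,0],"dr":[0,0,0]},{"offset":[128,196,0],"dr":[0,0,0]},{"offset":[153,235,0],"dr":[0,0,0]},{"offset":[153,235,10],"dr":[0,0,0]},{"offset":[153,235,10],"dr":[0,0,0]},{"offset":[153,235,10],"dr":[0,0,0]}]' -1
python3 -c "
from h import *
for c in ('top','scene'):
  snapshot(c); print(c,[(at_z(c,r['at'],48).round(1),r['conf']) for r in mark_of('tray_handle',c)[:2]], proj(c,[*cab(-62,0),48]))
ims={k:snapshot(k) for k in('top','scene')};cv2.imwrite('pics/t2.png',ims['top']);cv2.imwrite('pics/s2.png',ims['scene'])
a=cv2.resize(ims['top'][100:280,170:350],(400,400));b=cv2.resize(ims['scene'][130:310,120:300],(400,400));cv2.imwrite('pics/g2.png',np.hstack([a,b]))
p=cab(-34,0)
to(*p,34,CA-np.pi/2)"
```

```text
time: 8.4
tcp_pos: [661.5, -66.5, 124.2]
tool_rot: [-3.126, -0.29, 0.007]
contact_force: [0.4, -0.5, 0.3]
finger_gap: 0.156
grip_force: 0.0
top [] [304.36151089 171.4165759 ]
scene [(array([629.6, -69.6,  48. ]), 0.61)] [202.71348021 205.27961703]
t 8.7 tcp [663.5 -67.  127.3] off [-0.7  1.1 93.3] turn 0.1 q [-0.28  0.49  1.44  0.    1.21  1.11] F [-0.9  0.3  0.1] gap 0.0
```

View pics/g2.png

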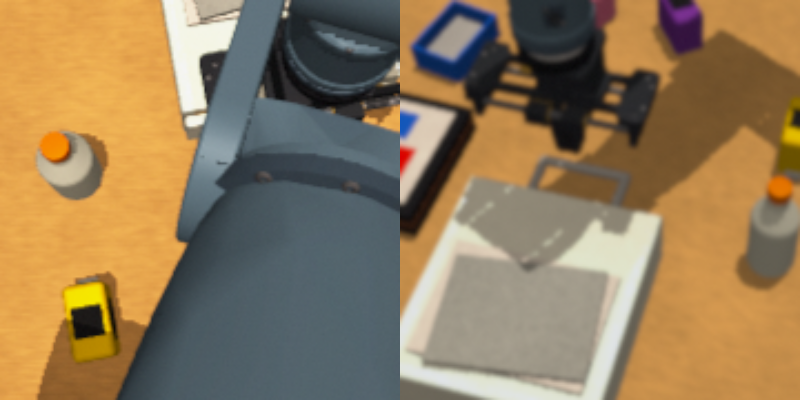

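The tape stands upright at the left, clear of the tray's path, and the closed fingers hang over the gap behind the bar. I lower them into it.

```bash
python3 -m inch '[{"offset":[0,1,35],"dr":[0,0,0]},{"offset":[0,1,55],"dr":[0,0,0]},{"offset":[0,1,65],"dr":[0,0,0]},{"offset":[0,1,65],"dr":[0,0,0]},{"offset":[0,1,65],"dr":[0,0,0]}]'
python3 -m inch '[{"offset":[0,0,8],"dr":[0,0,0]},{"offset":[0,0,18],"dr":[0,0,0]},{"offset":[0,0,28],"dr":[0,0,0]},{"offset":[0,0,28],"dr":[0,0,0]}]'
python3 -m inch '[{"offset":[-8,0,0],"dr":[0,0,0]},{"offset":[-14,0,0],"dr":[0,0,0]},{"offset":[-20,0,0],"dr":[0,0,0]},{"offset":[-26,0,0],"dr":[0,0,0]},{"offset":[-34,0,0],"dr":[0,0,0]},{"offset":[-42,0,0],"dr":[0,0,0]},{"offset":[-50,0,0],"dr":[0,0,0]},{"offset":[-58,0,0],"dr":[0,0,0]},{"offset":[-66,0,0],"dr":[0,0,0]},{"offset":[-74,0,0],"dr":[0,0,0]}]'
python3 -c "
from h import *
to(*cab(-242+15,0),34,CA-np.pi/2)"
```

```text
time: 9.2
tcp_pos: [664.4, -68.8, 62.7]
tool_rot: [3.128, 0.29, 0.002]
contact_force: [-0.0, -0.6, 0.6]
finger_gap: 0.003
grip_force: 0.0
time: 9.6
tcp_pos: [662.3, -68.4, 31.4]
tool_rot: [-3.127, -0.289, 0.005]
contact_force: [-0.9, 0.8, -0.4]
finger_gap: 0.006
grip_force: 0.0
time: 10.6
tcp_pos: [591.9, -82.4, 34.6]
tool_rot: [3.128, 0.289, 0.006]
contact_force: [4.9, 2.2, -3.3]
finger_gap: 0.003
grip_force: 2.8
t 10.6 tcp [591.9 -82.4  34.6] off [-1.204e+02 -9.000e-01  1.000e-01] turn 0.0 q [-0.34  0.48  1.67  0.    0.98  1.05] F [ 4.9  2.2 -3.3] gap 0.0
```

```bash
python3 -m inch '[{"offset":[-12,-1,0],"dr":[0,0,0]},{"offset":[-24,-1,0],"dr":[0,0,0]},{"offset":[-36,-1,0],"dr":[0,0,0]},{"offset":[-48,-1,0],"dr":[0,0,0]},{"offset":[-60,-1,0],"dr":[0,0,0]},{"offset":[-72,-1,0],"dr":[0,0,0]},{"offset":[-84,-1,0],"dr":[0,0,0]},{"offset":[-94,-1,0],"dr":[0,0,0]},{"offset":[-102,-1,0],"dr":[0,0,0]},{"offset":[-106,-1,0],"dr":[0,0,0]}]'
python3 -m inch '[{"offset":[-2,0,0],"dr":[0,0,0]},{"offset":[-4,0,0],"dr":[0,0,0]},{"offset":[-6,0,0],"dr":[0,0,0]},{"offset":[-8,0,0],"dr":[0,0,0]},{"offset":[-10,0,0],"dr":[0,0,0]}]'
python3 -m inch '[{"offset":[-1,0,0],"dr":[0,0,0]},{"offset":[-2,0,0],"dr":[0,0,0]},{"offset":[-3,0,0],"dr":[0,0,0]},{"offset":[-3,0,0],"dr":[0,0,0]}]'
python3 -c "
from h import *
to(*cab(-242+15,0),34,CA-np.pi/2)"
```

```text
time: 11.6
tcp_pos: [487.5, -101.4, 34.8]
tool_rot: [3.127, 0.289, 0.005]
contact_force: [5.3, 1.7, -0.1]
finger_gap: 0.005
grip_force: 2.7
time: 12.1
tcp_pos: [478.2, -103.1, 34.7]
tool_rot: [3.127, 0.289, 0.005]
contact_force: [5.3, 1.3, 3.2]
finger_gap: 0.008
grip_force: 2.6
time: 12.5
tcp_pos: [474.8, -103.7, 34.4]
tool_rot: [3.127, 0.289, 0.003]
contact_force: [4.2, -0.0, 2.7]
finger_gap: 0.006
grip_force: 2.5
t 12.5 tcp [ 474.8 -103.7   34.4] off [-1.4 -0.4  0.4] turn 0.0 q [-0.46  0.28  1.96  0.    0.89  0.93] F [ 4.2 -0.   2.7] gap 0.01
```

```bash
python3 -m inch '[{"offset":[-1,0,0],"dr":[0,0,0]},{"offset":[-2,0,0],"dr":[0,0,0]},{"offset":[-3,0,0],"dr":[0,0,0]}]'
python3 -m inch '[{"offset":[-1,0,0],"dr":[0,0,0]},{"offset":[-2,0,0],"dr":[0,0,0]},{"offset":[-3,0,0],"dr":[0,0,0]}]'
```

```text
time: 12.8
tcp_pos: [473.8, -103.9, 34.6]
tool_rot: [3.127, 0.288, 0.01]
contact_force: [16.6, 4.8, -5.0]
finger_gap: 0.006
grip_force: 8.6
time: 13.1
tcp_pos: [473.6, -104.1, 34.8]
tool_rot: [3.127, 0.286, 0.02]
contact_force: [29.8, 10.0, -15.9]
finger_gap: 0.004
grip_force: 15.3
```

The tray is at its stop. I back off, lift, and move aside for a clear view.

```bash
python3 -m inch '[{"offset":[6,0,0],"dr":[0,0,0]},{"offset":[16,0,0],"dr":[0,0,0]},{"offset":[16,0,0],"dr":[0,0,0]},{"offset":[16,0,-30],"dr":[0,0,0]},{"offset":[16,0,-75],"dr":[0,0,0]},{"offset":[-10,50,-120],"dr":[0,0,0]},{"offset":[-20,100,-130],"dr":[0,0,0]},{"offset":[-30,150,-130],"dr":[0,0,0]},{"offset":[-40,200,-130],"dr":[0,0,0]},{"offset":[-45,215,-130],"dr":[0,0,0]}]'
cat > look.py <<'E'
import sys
from h import *
n=sys.argv[1]
i={k:snapshot(k) for k in('top','scene')}
[cv2.imwrite(f'pics/{k}_{n}.png',v) for k,v in i.items()]
F=cab(-95,0);M={}
# rectified views of the rim plane (z=54 rib tops), 0.4 mm/px, cab axes: right=+x, up=+y
for k in i:
    src=[];dst=[]
    for u in(-90,90):
        for v in(-90,90):
            src.append(proj(k,[*cab(-95+u,v),54]));dst.append([(u+90)*2.2,(90-v)*2.2])
    H=cv2.getPerspectiveTransform(np.float32(src),np.float32(dst));M[k]=cv2.warpPerspective(i[k],H,(396,396),flags=cv2.INTER_CUBIC)
o=np.hstack([M['top'],M['scene']]);cv2.imwrite(f'pics/r_{n}.png',o)
for k in M:
    h=cv2.cvtColor(M[k],cv2.COLOR_BGR2HSV);m=((h[...,0]<8)|(h[...,0]>172))&(h[...,1]>120)&(h[...,2]>70)
    nn,l,st,c=cv2.connectedComponentsWithStats(m.astype(np.uint8))
    for j in range(1,nn):
        if st[j,4]>60:
            d=(c[j]-198)/2.2*[1,-1];print(k,'red',st[j,4],'r %.0f ang %.1f'%(np.hypot(*d),np.degrees(np.arctan2(d[1],d[0]))))
for L in('frame_rim','backing_top','tape_mid'):
    z={'frame_rim':45,'backing_top':54,'tape_mid':32.5}[L]
    for k in i: print(L,k,[(at_z(k,r['at'],z).round()[:2].tolist(),round(r['conf'],2)) for r in mark_of(L,k)[:3]])
print('exp',F)
to(*F,150,CA-np.pi/2)
E
python3 look.py a
```

```text
time: 14.1
tcp_pos: [462.2, -326.5, 163.8]
tool_rot: [3.128, 0.288, -0.001]
contact_force: [1.0, 0.3, -0.7]
finger_gap: 0.009
grip_force: 0.0
top red 3099 r 48 ang 149.6
top red 2920 r 59 ang 6.5
top red 432 r 70 ang -12.0
scene red 4262 r 48 ang 146.5
scene red 3033 r 71 ang 5.5
frame_rim top []
frame_rim scene [([598.0, -86.0], 0.96)]
backing_top top [([593.0, -80.0], 0.59)]
backing_top scene [([607.0, -85.0], 0.56)]
tape_mid top [([372.0, -213.0], 0.97), ([478.0, 134.0], 0.73), ([346.0, -89.0], 0.71)]
tape_mid scene [([345.0, -91.0], 0.89), ([470.0, 131.0], 0.68), ([396.0, -205.0], 0.55)]
exp [603.10362796 -79.38153302]
t 14.5 tcp [ 463.2 -322.3  163.3] off [ 182.5 -212.8   13.4] turn 0.1 q [-0.82  0.24  1.7   0.    1.2   0.57] F [-0.6  0.9  0.4] gap 0.01
```

View pics/r_a.png

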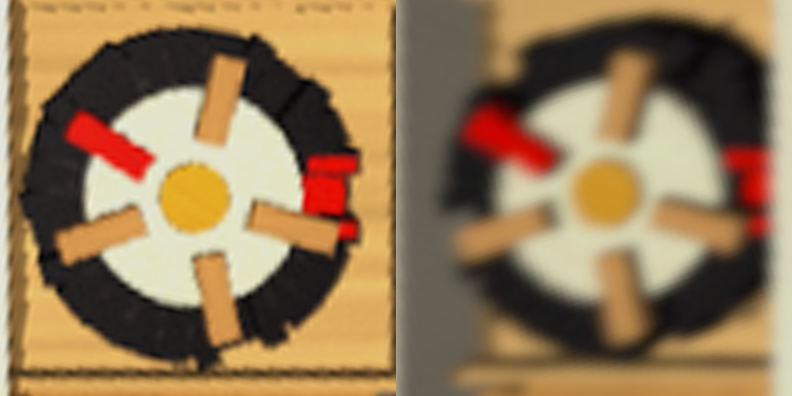

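The backing's red rib is at about 149° (rectified left view, rib at (110,147), hub at (195,197)), and the other ribs agree. I'll open the fingers over the disc and turn the tool about the frame's centre, pushing the 52° rib clockwise.

```bash
python3 -m inch '[{"offset":[30,-36,0],"dr":[0,0,-8]},{"offset":[60,-71,0],"dr":[0,0,-16]},{"offset":[90,-106,0],"dr":[0,0,-24]},{"offset":[120,-141,0],"dr":[0,0,-32]},{"offset":[150,-177,0],"dr":[0,0,-40]},{"offset":[181,-212,0],"dr":[0,0,-48]},{"offset":[181,-212,0],"dr":[0,0,-56]},{"offset":[181,-212,0],"dr":[0,0,-64]},{"offset":[181,-212,0],"dr":[0,0,-72]},{"offset":[181,-212,0],"dr":[0,0,-80]}]' 1
python3 -m inch '[{"offset":[0,0,0],"dr":[0,0,-8]},{"offset":[0,0,0],"dr":[0,0,-16]},{"offset":[0,0,0],"dr":[0,0,-24]},{"offset":[0,0,10],"dr":[0,0,-32]},{"offset":[0,0,20],"dr":[0,0,-40]},{"offset":[0,0,30],"dr":[0,0,-48]},{"offset":[0,0,40],"dr":[0,0,-56]},{"offset":[0,0,50],"dr":[0,0,-60]},{"offset":[0,0,60],"dr":[0,0,-60]},{"offset":[0,0,60],"dr":[0,0,-60]}]'
python3 -c "
from h import *
to(602,-80,48,CA+np.radians(50))"
```

```text
time: 15.5
tcp_pos: [601.9, -80.5, 163.7]
tool_rot: [-2.201, -2.242, 0.0]
contact_force: [-0.8, 0.2, 1.1]
finger_gap: 0.889
grip_force: 0.0
time: 16.5
tcp_pos: [600.9, -81.0, 102.1]
tool_rot: [-0.798, -3.035, -0.0]
contact_force: [0.4, 0.8, -0.9]
finger_gap: 1.001
grip_force: 0.0
t 16.5 tcp [600.9 -81.  102.1] off [-0.6  1.5 54.1] turn -0.0 q [-0.33  0.4   1.62  0.    1.12 -1.39] F [ 0.4  0.8 -0.9] gap 1.0
```

```bash
python3 -m inch '[{"offset":[0,1,20],"dr":[0,0,0]},{"offset":[0,1,35],"dr":[0,0,0]},{"offset":[0,1,45],"dr":[0,0,0]},{"offset":[0,1,50],"dr":[0,0,0]},{"offset":[0,1,54],"dr":[0,0,0]},{"offset":[0,1,54],"dr":[0,0,0]},{"offset":[0,1,54],"dr":[0,0,0]}]'
python3 -c "
from h import *
to(602,-80,48,CA+np.radians(50))"
```

```text
time: 17.2
tcp_pos: [603.1, -81.6, 50.2]
tool_rot: [0.798, 3.038, -0.0]
contact_force: [-0.6, -0.5, -0.5]
finger_gap: 0.998
grip_force: 0.0
t 17.2 tcp [603.1 -81.6  50.2] off [1.7 0.9 2.2] turn 0.0 q [-0.33  0.48  1.64  0.    1.02 -1.39] F [-0.6 -0.5 -0.5] gap 1.0
```

```bash
python3 -m inch '[{"offset":[0,0,0.5],"dr":[0,0,4]},{"offset":[0,0,0.5],"dr":[0,0,8]},{"offset":[0,0,0.5],"dr":[0,0,12]},{"offset":[0,0,0.5],"dr":[0,0,16]},{"offset":[0,0,0.5],"dr":[0,0,20]},{"offset":[0,0,0.5],"dr":[0,0,24]},{"offset":[0,0,0.5],"dr":[0,0,28]},{"offset":[0,0,0.5],"dr":[0,0,32]},{"offset":[0,0,0.5],"dr":[0,0,36]},{"offset":[0,0,0.5],"dr":[0,0,40]}]'
python3 look.py b; python3 -c "
import cv2;a=cv2.imread('pics/scene_b.png')[130:290,120:320];cv2.imwrite('pics/b2.png',cv2.resize(a,(500,400),interpolation=2))"
```

```text
time: 18.2
tcp_pos: [603.2, -82.0, 50.0]
tool_rot: [1.792, 2.579, -0.0]
contact_force: [0.1, -1.8, 0.6]
finger_gap: 0.999
grip_force: 0.6
top red 318 r 29 ang 124.5
scene red 3923 r 47 ang 117.7
scene red 3043 r 71 ang 3.1
frame_rim top []
frame_rim scene [([581.0, -90.0], 0.85)]
backing_top top [([594.0, -82.0], 0.66)]
backing_top scene [([605.0, -81.0], 0.75)]
tape_mid top [([471.0, 133.0], 0.83), ([384.0, -210.0], 0.63)]
tape_mid scene [([340.0, -81.0], 0.9), ([479.0, 134.0], 0.6)]
exp [603.10362796 -79.38153302]
t 18.6 tcp [602.9 -81.5  49.4] off [   1.9    1.  -100.6] turn -79.9 q [-0.33  0.48  1.64 -0.    1.02 -0.69] F [-0.1 -1.2  0.6] gap 1.0
```

View pics/b2.png

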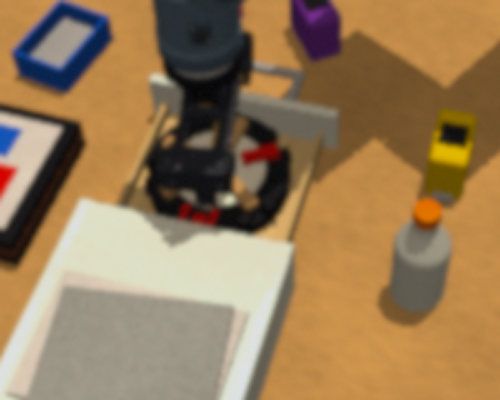

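The red rib has turned about 29° (now around 120°), and the push works, so I continue.

```bash
python3 -m inch '[{"offset":[0,0,1],"dr":[0,0,5]},{"offset":[0,0,1],"dr":[0,0,10]},{"offset":[0,0,1],"dr":[0,0,15]},{"offset":[0,0,1],"dr":[0,0,20]},{"offset":[0,0,1],"dr":[0,0,25]},{"offset":[0,0,1],"dr":[0,0,30]},{"offset":[0,0,1],"dr":[0,0,35]},{"offset":[0,0,1],"dr":[0,0,40]},{"offset":[0,0,1],"dr":[0,0,45]},{"offset":[0,0,1],"dr":[0,0,50]}]'
python3 -m inch '[{"offset":[0,0,0],"dr":[0,0,5]},{"offset":[0,0,0],"dr":[0,0,10]},{"offset":[0,0,0],"dr":[0,0,15]},{"offset":[0,0,0],"dr":[0,0,20]},{"offset":[0,0,0],"dr":[0,0,25]},{"offset":[0,0,0],"dr":[0,0,30]},{"offset":[0,0,0],"dr":[0,0,35]},{"offset":[0,0,0],"dr":[0,0,40]},{"offset":[0,0,0],"dr":[0,0,45]},{"offset":[0,0,0],"dr":[0,0,45]}]'
python3 look.py c | grep -v _
```

```text
time: 19.6
tcp_pos: [602.1, -81.3, 47.9]
tool_rot: [-2.714, -1.58, 0.002]
contact_force: [-1.5, -0.0, -0.0]
finger_gap: 0.998
grip_force: 0.6
time: 20.6
tcp_pos: [602.4, -81.1, 47.9]
tool_rot: [-3.112, -0.425, 0.001]
contact_force: [1.2, 0.0, -0.4]
finger_gap: 1.0
grip_force: 0.1
scene red 5844 r 60 ang 11.1
exp [603.10362796 -79.38153302]
t 21.0 tcp [602.6 -81.4  48.1] off [   1.    -1.8 -101.9] turn 5.1 q [-0.33  0.48  1.64  0.    1.02  0.97] F [-0.8  0.2  0.3] gap 1.0
```

```bash
python3 -m inch '[{"offset":[0,0,0],"dr":[0,0,2]},{"offset":[0,0,0],"dr":[0,0,4]},{"offset":[0,0,0],"dr":[0,0,6]},{"offset":[0,0,0],"dr":[0,0,8]},{"offset":[0,0,0],"dr":[0,0,10]},{"offset":[0,0,0],"dr":[0,0,12]},{"offset":[0,0,0],"dr":[0,0,13]},{"offset":[0,0,0],"dr":[0,0,14]},{"offset":[0,0,0],"dr":[0,0,15]},{"offset":[0,0,0],"dr":[0,0,16]}]'
python3 look.py d | grep -v _
python3 -c "
import cv2;a=cv2.imread('pics/scene_d.png')[150:240,150:270];cv2.imwrite('pics/d2.png',cv2.resize(a,(600,450),interpolation=2))"
```

```text
time: 22.0
tcp_pos: [602.7, -81.4, 48.2]
tool_rot: [-3.142, 0.013, 0.0]
contact_force: [-1.4, 1.3, -1.4]
finger_gap: 1.003
grip_force: 0.4
scene red 5757 r 60 ang 3.9
exp [603.10362796 -79.38153302]
t 22.4 tcp [602.8 -81.5  48.3] off [   0.3   -2.1 -101.7] turn -11.0 q [-0.33  0.48  1.64  0.    1.02  1.25] F [-0.4 -0.3 -0.2] gap 1.0
```

View pics/d2.png

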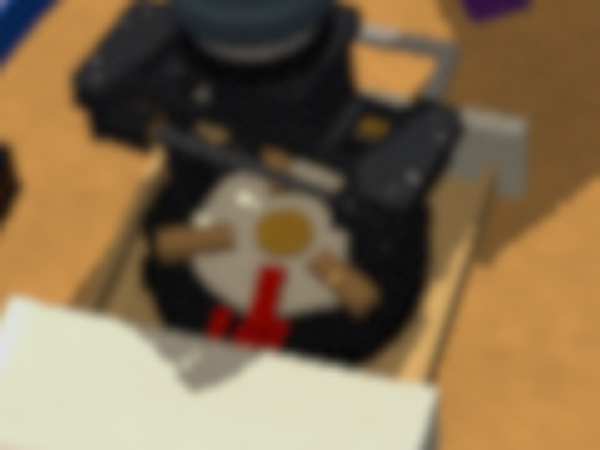

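The red rib is close, about 9° short. I go on slowly.

```bash
python3 -m inch '[{"offset":[0,0,0],"dr":[0,0,0.8]},{"offset":[0,0,0],"dr":[0,0,1.6]},{"offset":[0,0,0],"dr":[0,0,2.4]},{"offset":[0,0,0],"dr":[0,0,3.2]},{"offset":[0,0,0],"dr":[0,0,4]},{"offset":[0,0,0],"dr":[0,0,4.8]},{"offset":[0,0,0],"dr":[0,0,5.6]},{"offset":[0,0,0],"dr":[0,0,6.2]},{"offset":[0,0,0],"dr":[0,0,6.8]},{"offset":[0,0,0],"dr":[0,0,7.4]}]'
python3 look.py e | grep -v _
python3 -m inch '[{"offset":[0,0,0],"dr":[0,0,0.4]},{"offset":[0,0,0],"dr":[0,0,0.8]},{"offset":[0,0,0],"dr":[0,0,1.2]},{"offset":[0,0,0],"dr":[0,0,1.6]},{"offset":[0,0,0],"dr":[0,0,2]}]'
python3 look.py f | grep -v _
python3 -c "
import cv2,numpy as np;print(cv2.imwrite('pics/ef.png',np.hstack([cv2.resize(cv2.imread(f'pics/scene_{k}.png')[150:240,150:270],(400,300),interpolation=2) for k in 'ef'])))"
```

```text
time: 23.4
tcp_pos: [602.7, -81.5, 48.2]
tool_rot: [3.134, -0.216, 0.0]
contact_force: [0.1, -0.4, 0.1]
finger_gap: 0.999
grip_force: 0.0
scene red 5517 r 62 ang 3.3
exp [603.10362796 -79.38153302]
t 23.8 tcp [602.7 -81.4  48.2] off [ 1.000e-01 -2.100e+00 -1.018e+02] turn -18.4 q [-0.33  0.48  1.64 -0.    1.02  1.38] F [ 0.2 -0.1 -0.2] gap 1.0
time: 24.3
tcp_pos: [602.7, -81.4, 48.2]
tool_rot: [-3.13, 0.27, -0.0]
contact_force: [0.6, -1.3, -0.0]
finger_gap: 1.002
grip_force: 0.0
scene red 5512 r 62 ang 3.3
exp [603.10362796 -79.38153302]
t 24.7 tcp [602.7 -81.4  48.2] off [   0.    -2.1 -101.8] turn -20.4 q [-0.33  0.48  1.64  0.    1.02  1.41] F [ 0.2 -0.5 -0.1] gap 1.0
True
```

View pics/ef.png

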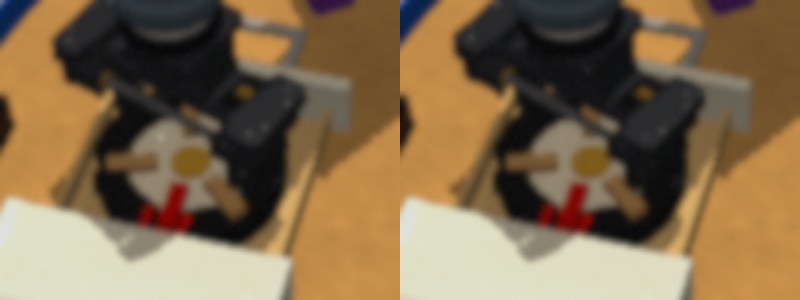

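The last 2° of turning moved nothing and the red rib sits between the marks, so the ribs seem to have dropped. I lift clear and check.

```bash
python3 -m inch '[{"offset":[0,0,-20],"dr":[0,0,0]},{"offset":[0,0,-60],"dr":[0,0,0]},{"offset":[0,0,-100],"dr":[0,0,0]},{"offset":[0,0,-120],"dr":[0,0,0]},{"offset":[0,0,-120],"dr":[0,0,0]}]'
python3 -c "
from h import *
to(462,-326,165)"
```

```text
time: 25.2
tcp_pos: [605.1, -82.2, 172.4]
tool_rot: [3.128, -0.269, 0.012]
contact_force: [0.2, 0.5, 0.2]
finger_gap: 1.001
grip_force: 0.0
t 25.2 tcp [605.1 -82.2 172.4] off [-99.5 264.6   7. ] turn 0 q [-0.33  0.32  1.58  0.    1.24  1.41] F [0.2 0.5 0.2] gap 1.0
```

```bash
python3 -m inch '[{"offset":[-16,44,0],"dr":[0,0,0]},{"offset":[-33,88,0],"dr":[0,0,0]},{"offset":[-50,132,0],"dr":[0,0,0]},{"offset":[-66,176,0],"dr":[0,0,0]},{"offset":[-83,220,0],"dr":[0,0,0]},{"offset":[-100,264,0],"dr":[0,0,0]},{"offset":[-100,264,0],"dr":[0,0,0]},{"offset":[-100,264,0],"dr":[0,0,0]}]'
python3 look.py z
python3 -c "
import cv2,numpy as np
a=cv2.imread('pics/r_z.png')[:,:396];t=cv2.imread('pics/top_z.png')
s=cv2.resize(cv2.imread('pics/scene_z.png')[140:240,150:260],(396,360),interpolation=2)
b=np.vstack([s,np.zeros((36,396,3),np.uint8)])
c=cv2.resize(t[30:330,170:470],(200,200));print(cv2.imwrite('pics/fin.png',np.vstack([np.hstack([a,b]),np.hstack([c,np.zeros((200,592,3),np.uint8)])])))"
```

```text
time: 26.0
tcp_pos: [457.9, -324.7, 166.6]
tool_rot: [-3.128, 0.273, 0.003]
contact_force: [0.2, -0.1, 0.3]
finger_gap: 1.0
grip_force: 0.0
top red 5843 r 52 ang 1.0
scene red 5740 r 63 ang 3.0
frame_rim top [([603.0, -81.0], 0.47)]
frame_rim scene [([590.0, -85.0], 0.91)]
backing_top top [([599.0, -87.0], 0.93)]
backing_top scene [([614.0, -75.0], 0.9)]
tape_mid top [([478.0, 127.0], 0.87), ([378.0, -215.0], 0.59)]
tape_mid scene [([341.0, -80.0], 0.68), ([386.0, -214.0], 0.66), ([468.0, 130.0], 0.61)]
exp [603.10362796 -79.38153302]
t 26.4 tcp [ 459.7 -323.6  168.2] off [ 100.1 -265.    18.2] turn -20.3 q [-0.82  0.23  1.7   0.    1.21  0.92] F [ 0.5 -0.8  0.1] gap 1.0
True
```

View pics/fin.png

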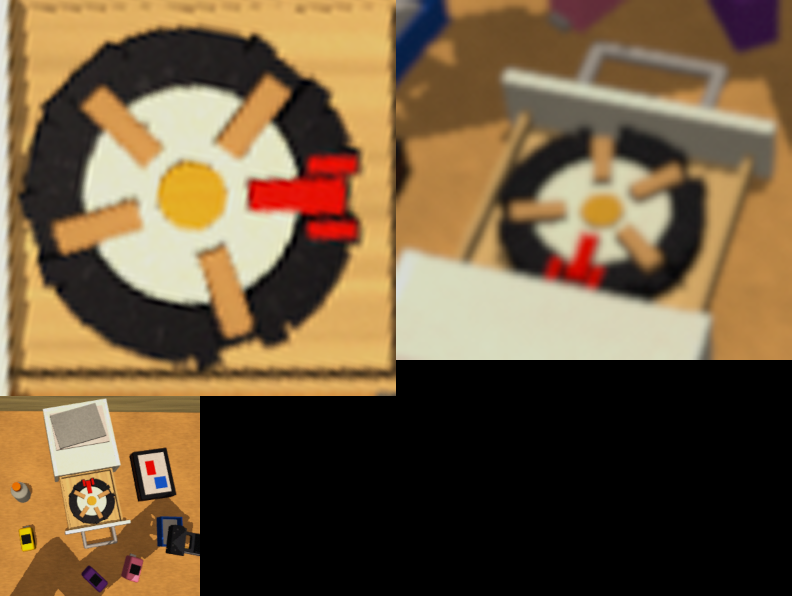

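All ribs line up with the notches and the tape stands clear. I check flushness numerically from parallax, using the hub shift and the rib positions.

```bash
python3 - <<'E'
from h import *
H={}
for n in 'az':
  for k in('top','scene'):
    im=cv2.imread(f'pics/{k}_{n}.png');h=cv2.cvtColor(im,cv2.COLOR_BGR2HSV).astype(int)
    c=proj(k,[*cab(-95,0),46]);yy,xx=np.mgrid[:384,:512]
    d=np.hypot(xx-c[0],yy-c[1])
    w=((h[...,1]>170)&(h[...,0]>17)&(h[...,0]<30)&(d<13)).astype(float)
    H[n,k]=np.array([(w*xx).sum(),(w*yy).sum()])/w.sum()
    if n=='z':
      w=((h[...,0]>8)&(h[...,0]<22)&(h[...,1]>70)&(h[...,2]>80)).astype(np.uint8)
      for z in(45,54):
        out=[]
        for a in(52,134,196,288):
          t=np.radians(a);P=lambda r,q,zz:proj(k,[*cab(-96+r*np.cos(t)-q*np.sin(t),r*np.sin(t)+q*np.cos(t)),zz])
          # fraction of tan colour in predicted rib tops
          g=[P(r,q,z) for r in np.linspace(29,63,12) for q in np.linspace(-5,5,5)]
          out.append(round(float(np.mean([w[int(round(y)),int(round(x))] for x,y in g])),2))
        print(k,z,out)
for k in('top','scene'):
  print(k,'hub shift px',(H['z',k]-H['a',k]).round(2),'expected for 9 mm',(proj(k,[*cab(-95,0),38])-proj(k,[*cab(-95,0),47])).round(2))
x,f=fit_tape({'top':cv2.imread('pics/top_z.png')},(472,132));print('tape',x,f)
E
```

```text
top 45 [1.0, 1.0, 0.98, 1.0]
top 54 [0.95, 0.98, 1.0, 1.0]
scene 45 [1.0, 1.0, 1.0, 0.95]
scene 54 [0.75, 0.7, 0.92, 0.48]
top hub shift px [-0.59  0.67] expected for 9 mm [-0.54  0.68]
scene hub shift px [0.24 2.02] expected for 9 mm [0.25 2.09]
tape [4.70736883e+02 1.33801769e+02 1.97528793e-01] 0.03336946423041187
```

The hub moved by what a 9 mm drop predicts, and the ribs match rim height (45) in both views. The backing is flush, so I hand in.

```bash
python3 -c "
from plant import *
print(close_job())"
```

```text
the job is handed in; nothing more can be done
None
```

The job is handed in at about 26 s of the 72 s allowed: the tape measure stands upright clear of the tray, the tray is out at its stop, and the backing has dropped in flush with its red rib at the red-marked notch. No verdict came back.

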